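Tighten the plant press by one turn

TASK

The plants in the herbarium press have dried and shrunk overnight, so the press needs tightening: with the fingertips, push the red handle of its hand wheel round clockwise (seen from above) through exactly one full turn, so that the handle stops where it started, and then take the hand away from it. Push the handle, do not grip it hard, and leave the other things on the table where they are; nothing is picked up.

Things in the scene. Friction and masses are not known exactly. Their poses are not given: they have to be found in the camera images.
- wheel (a joint): angle of the hand wheel in rad, growing clockwise seen from above (tightening); one turn is 6.283. Starts anywhere from 0 to 5.5, could reach 14.5. The wheel is stiff (about 4 N at the handle moves it), stays where it is left, does not coast. It sits on a screw: one clockwise turn lowers wheel, handle and pressing plate by 5 mm
- wheel_centre (a point): centre of the level black hand wheel on top of a green screw press (base 260 x 320 mm, bridge on two steel columns): on its upright axis, at the rim's mid-height, 201 to 206 mm above the table at the start. Rim 161 mm over all, its top 8.5 mm above this point; the hub's cap ends 15 mm above it; the three spokes are no higher than the rim
- wheel_handle (a point): middle of the red upright handle, on its own axis, 72 mm out from the wheel's axis at a spoke's end, 45 mm above wheel_centre. A round tapered peg, freely revolving, from 33 mm below to 29 mm above this point; diameter 19 mm at the foot, 25 mm here, 18 mm at the top. Below it a 27 mm black foot on the rim. Above the rim its path is clear of everything
- jar: amber glass jar with black lid, 54 mm in diameter, 85 mm tall; origin at the centre of its underside; to be left alone
- dish: closed glass petri dish, 96 mm in diameter, 17 mm tall; origin at the centre of its underside; to be left alone
- slidebox: small blue box with white lid for glass slides, 84 x 36 x 36 mm; origin at the centre of its underside; to be left alone
- tangerine: a tangerine, 68 mm in diameter, 56 mm tall; origin at its underside; to be left alone
- forceps: steel forceps lying flat, 135 mm long, 7 mm high; origin near their middle on the table; to be left alone
- washbottle: white plastic wash bottle with red cap and spout, 62 mm in diameter, 180 mm tall; origin at the centre of its underside; to be left alone
- mug: tall pale travel mug with grey lid, 84 mm in diameter, 186 mm tall; origin at the centre of its underside; to be left alone

How it is judged (in metres and radians):
On the way:
1. the wheel has been turned far enough for the handle to be across the wheel from where it began (distance of wheel_handle from where it was at the start of the episode above 0.125 m), for 0.1 s.
At the end, for the whole second after the job is handed in: The wheel has made one full clockwise turn and stands still: the handle is within 16 mm of where it started (about 12 degrees either way), one turn on and not two or none, and no other thing on the table has moved by more than 25 mm (distance of wheel_handle from where it was at the start of the episode below 0.016 m and value of joint wheel between 5.95 and 12.1 rad and velocity of joint wheel between -0.05 and 0.05 rad/s and not (distance of any of jar, dish, slidebox, tangerine, forceps, washbottle, mug from where it was at the start of the episode above 0.025 m)); the robot touches nothing.
It fails at once if another thing on the table was lifted or moved by more than 25 mm (distance of any of jar, dish, slidebox, tangerine, forceps, washbottle, mug from where it was at the start of the episode above 0.025 m).
It fails at once if the handle was gripped hard or shoved (over 40 N) (contact force between the fingers and grip above 40 N).
It also fails if it takes over 56 s, if anything falls off the work surface, if the arm or the gripper's body presses on something with over 40 N, if the wrist force passes 120 N, or if a joint passes its speed limit or range.

ROBOT

A 6-joint arm with a two-finger parallel gripper is mounted at the origin on the work surface. World frame = base frame: x ahead of the robot, y to its left, z up, the work surface at z = 0. Lengths are in mm, angles in degrees, forces in N, time in s.
With the tool pointing down it reaches from about 350 to 850 mm from the base axis. Payload 8.1 kg.
Tool frame: the origin (TCP) lies between the finger pads; the fingertips stand 11 mm ahead of it and the grasp point (between the pads) lies 8 mm behind it; z points along the fingers, y is the line along which they close (so a half turn about z gives the same grasp; the last joint's range is limited). The gripper opens to 85 mm and grips with 20 to 120 N. Pads are 22 mm wide; open, the fingers measure 114 mm over their backs; the gripper's body (76 mm by 85 mm) begins 54 mm behind the grasp point. The pads swing forward as they close: fully open they stand 13 mm farther back than shut.
Start: joints at [-75.367, 7.471, 85.268, -0, 87.261, -4.893], TCP at [200.565, -565.49, 242.292] pointing down, gripper open.
Joint ranges: [-169.43, 169.43], [-51.17, 129.36], [1.28, 143.12], [-76.62, 256.62], [0, 156.53], [-152.29, 152.29]. Speed limits (degrees/s): [136.94, 136.94, 159.86, 180, 180, 180].

INTERFACE

Orientations are given as [roll, pitch, yaw] about the fixed x, y, z axes, in that order (R = Rz(yaw) Ry(pitch) Rx(roll)).
In Python, from bench import r, snapshot, get_calibration gives the robot as it stands.
- The arm moves only by the tool step_arm, never from a script. Its argument "rows" is a list of rows, each a list of 2 entries, a list of its own where there are three numbers: the shift along the tool's x, y, z in mm, then the turn about the tool's z in degrees. In form: [[[tx, ty, tz], yaw], ...]. A call has 1 to 12 rows; each row is the pose to reach, as a shift and turn from the pose commanded when the call began, along the tool's axes at that moment; what a row does not reach only later rows make up. A row lasts 1/10 s, in which the tool goes at most 50 mm and 8.59 degrees, less where a joint would pass 70% of its speed; a pose out of reach is approached as far as the arm can. A call with a gripper value outside its range is refused whole. "fingers" is the opening, from 0 (shut) to 1 (fully open), set as the call begins (left out, the last holds). The fingers move at their own pace and stop on an object; "squeeze" is the grip in N (left out, the last holds). Time passes only in rows, so rows that repeat a pose let the fingers close. It gives the time, the measured TCP pose, the force, the opening and the grip force at its end, in the units of the state.
- r.sense(): the state, without advancing time (a new reading comes with each control period).
- snapshot(name): name is "scene" or "top" or "wrist"; returns the picture (420x560x3 uint8, blue, green, red); there is no depth.
- get_calibration(name): a dict with "fovy" (degrees; the focal length in pixels is half the picture's height over the tangent of half this angle, whatever the lens; pixels are square), "cx", "cy" (the principal point, pixels), "eye" and "orientation" of the camera in the world. Camera axes: x right, y up, looking along -z (the intrinsics and any distortion apply to the point x, -y, -z); pixel columns grow to the right and rows downward; lengths in mm; the calibration is good to about 2 mm. The wrist camera is an equidistant fisheye: a pixel r from the principal point sees the ray r / f radians off the axis. A picture is of the moment at which its call begins: read the wrist's pose just before it. get_calibration takes no time and is no camera call; for the wrist camera it gives the pose at the moment of the call.
- r.hand_in(): hands the job in; it is judged then, once.
The state is a dict: "time": time; "joint_pos": joint angles; "qd": joint speeds; "joint_efforts": joint torques, N m; "tool_pos": TCP position; "tcp_rot": TCP orientation; "ft_force": force on the tool from outside, world axes, zero at the start; "wrist_torque": the same for the moment, N m; "finger_gap": finger opening in mm; "grip_force": force on a finger pad.
Only numpy, scipy, OpenCV 4.12 (cv2) and the standard library are available. Lean on these libraries where they do the work, as an engineer would, in place of code of your own. Each camera call takes 0.05 s, during which the arm holds its last target. There are 200 camera calls.

## Working session

There is one attempt and no reset: what is moved stays moved. The work goes in short steps, Python scripts to look and compute and a tool call to move; the robot and the scene stay as the last step left them, time stands still between calls to the robot, and variables do not carry over. Pictures are saved under pics/ and viewed, at most 10 in all, crops included, and the job is handed in when it is done.

Besides the shell and the picture viewer there is one more tool, called as name(argument=value, ...), one argument or row to a line, values as JSON. step_arm: Moves the arm, as the interface text tells. Its arguments: {"type":"object","properties":{"rows":{"type":"array"},"fingers":{"type":"number"},"squeeze":{"type":"number"}},"required":["rows"]}

```bash
mkdir -p pics; ls; python3 - <<'E'
from bench import r, snapshot, get_calibration
import cv2, json
s=r.sense(); print({k:s[k] for k in('time','tool_pos','tcp_rot','finger_gap')})
for n in('scene','top'):
    im=snapshot(n); cv2.imwrite(f'pics/{n}0.png',im); print(n,get_calibration(n))
E
```

```text
pics
{'time': 0.0, 'tool_pos': array([ 200.41010316, -564.96711079,  241.23110684]), 'tcp_rot': array([-1.79893714e+02, -7.26986336e-03,  1.95250078e+01]), 'finger_gap': 85.8619940795914}
scene {'fovy': 52.46011059151375, 'cx': 277.03935009490243, 'cy': 209.71617892362568, 'eye': array([1219.09357007,  795.05681619,  980.7753635 ]), 'orientation': array([5.17174748e+01, 9.21156878e-02, 1.41214250e+02])}
top {'fovy': 43.34913905253696, 'cx': 275.3492689248305, 'cy': 209.4853324831692, 'eye': array([ 215.51873962,   16.68296567, 1834.70544768]), 'orientation': array([ 11.71999303,   0.32731468, -90.87673383])}
```

View pics/scene0.png

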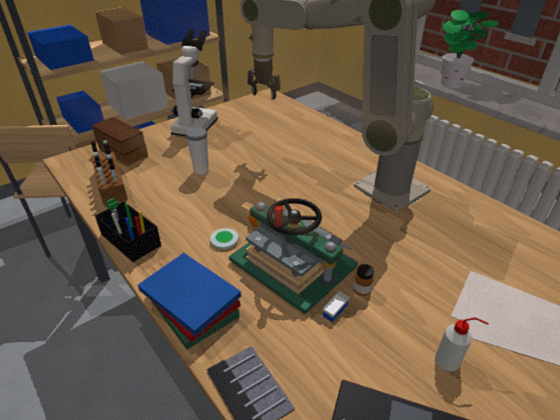

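View pics/top0.png

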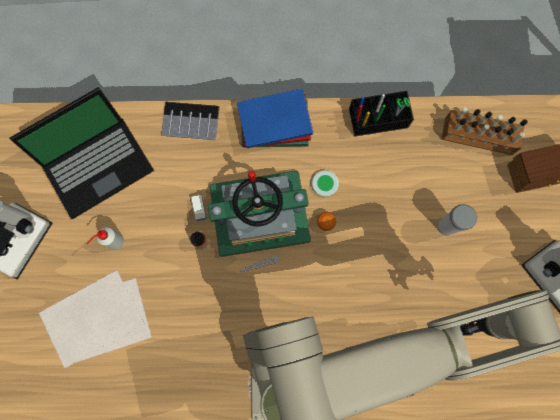

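The top view shows the wheel near (257,202), with the red handle at about (252,176) on its far (+x) side. Everything else is well below the handle's path. Next I measure both points.

```bash
cat > h.py <<'E'
import numpy as np, cv2
from scipy.spatial.transform import Rotation as R
from bench import r, snapshot, get_calibration
def ray(n,px):
    c=get_calibration(n); f=210/np.tan(np.radians(c['fovy']/2))
    d=np.array([(px[0]-c['cx'])/f,-(px[1]-c['cy'])/f,-1])
    return c['eye'],R.from_euler('xyz',c['orientation'],degrees=True).apply(d)
def onz(n,px,z):
    e,d=ray(n,px); return e+d*(z-e[2])/d[2]
def red(im,box):
    x0,y0,x1,y1=box; h=cv2.cvtColor(im,cv2.COLOR_BGR2HSV).astype(int)
    m=(((h[...,0]<5)|(h[...,0]>172))&(h[...,1]>150)&(h[...,2]>70)).astype(np.uint8)
    k=np.zeros_like(m);k[y0:y1,x0:x1]=m[y0:y1,x0:x1]
    n,l,s,c=cv2.connectedComponentsWithStats(k)
    i=1+np.argmax(s[1:,4]); return c[i],s[i]
E
python3 - <<'E'
from h import *
t=cv2.imread('pics/top0.png');s=cv2.imread('pics/scene0.png')
ct,st=red(t,(215,160,305,245));cs,ss=red(s,(255,190,330,240))
print(ct,st,cs,ss)
for z in(240,250,260,275):print(z,onz('top',ct,z),onz('scene',cs,z))
g=t.max(2); m=(g<55).astype(np.uint8); k=np.zeros_like(m);k[170:232,225:290]=m[170:232,225:290]
k=cv2.morphologyEx(k,cv2.MORPH_OPEN,np.ones((2,2)))
cs_,_=cv2.findContours(k,cv2.RETR_EXTERNAL,cv2.CHAIN_APPROX_NONE)
c=max(cs_,key=cv2.contourArea);e=cv2.fitEllipse(c);print(e,cv2.boundingRect(c),onz('top',e[0],204))
a=np.hstack([cv2.resize(t[165:240,220:295],(390,390),interpolation=2),cv2.resize(s[185:260,250:325],(390,390),interpolation=2)])
cv2.imwrite('pics/crop0.png',a)
E
```

```text
[251.80645161 175.85483871] [248 171   8  11  62] [277.48717949 222.17948718] [275 217   7  10  39]
240 [654.9662622   92.63697483 240.        ] [665.23611682 105.8788333  240.        ]
250 [652.21059643  92.16068619 250.        ] [672.71284297 115.18230122 250.        ]
260 [649.45493065  91.68439755 260.        ] [680.18956912 124.48576914 260.        ]
275 [645.32143199  90.96996458 275.        ] [691.40465835 138.44097101 275.        ]
((256.92156982421875, 202.9776611328125), (45.79685592651367, 48.13664627075195), 82.1621322631836) (233, 178, 51, 49) [575.88781268  78.73667677 204.        ]
```

View pics/crop0.png

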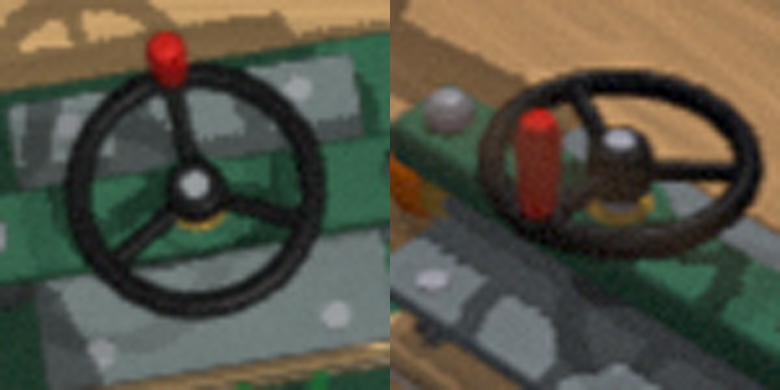

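The rim spans (232–283, 177–226), which puts the wheel centre near (580,77). The handle is near (652,92), about 12° on the far side, so clockwise moves it toward -y. I'll come in on its +y side with the fingers shut and the tool squared to the world axes.

step_arm(
  rows=[
    [[0,0,-30],6],
    [[0,0,-65],12],
    [[0,0,-95],18],
    [[0,0,-98],19.526],
    [[0,0,-98],19.526],
  ],
  fingers=0,
)

```text
time: 0.6
tool_pos: [200.7, -565.9, 341.2]
tcp_rot: [179.9, -0.0, 0.0]
ft_force: [-0.8, 1.2, 0.3]
finger_gap: 12.1
grip_force: 0.0
```

step_arm(
  rows=[
    [[15,-25,0],0],
    [[35,-55,0],0],
    [[55,-92,0],0],
    [[75,-130,0],0],
    [[98,-168,0],0],
    [[120,-205,0],0],
    [[142,-243,0],0],
    [[165,-280,0],0],
    [[187,-318,0],0],
    [[210,-355,0],0],
    [[225,-385,0],0],
    [[235,-400,0],0],
  ],
)

```text
time: 1.8
tool_pos: [435.8, -162.6, 338.1]
tcp_rot: [-179.9, 0.2, 0.2]
ft_force: [0.4, -1.1, -0.1]
finger_gap: -0.2
grip_force: 0.0
```

step_arm(
  rows=[
    [[15,-20,0],0],
    [[35,-55,0],0],
    [[55,-90,0],0],
    [[75,-125,0],0],
    [[97,-160,0],0],
    [[118,-195,0],0],
    [[140,-230,0],0],
    [[160,-260,0],0],
    [[177,-283,0],0],
    [[186,-294,0],0],
    [[190,-298,0],0],
    [[190,-298,0],0],
  ],
)

```text
time: 3.0
tool_pos: [625.2, 132.6, 338.2]
tcp_rot: [180.0, 0.2, 0.1]
ft_force: [-0.4, -1.0, -0.7]
finger_gap: 0.2
grip_force: 0.0
```

```bash
python3 - <<'E'
from h import *
c=get_calibration('wrist');im=snapshot('wrist');cv2.imwrite('pics/w1.png',im);print(c)
E
```

```text
{'fovy': 65.70646984690485, 'cx': 281.88222296836074, 'cy': 212.9467045336481, 'eye': array([703.40448415, 133.27309569, 469.66177819]), 'orientation': array([-1.81208166e+01, -2.33426813e-02, -8.98734478e+01])}
```

View pics/w1.png

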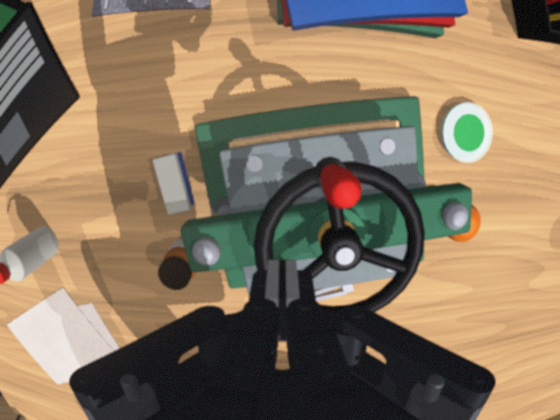

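The wrist view shows the fingers at about (275,270), the handle top at about (345,190) and the hub cap at (345,257). I'll cast these to refine the positions.

```bash
cat >> h.py <<'E'
def won(c,px,z):
    f=210/np.tan(np.radians(c['fovy']/2)); u=np.array([px[0]-c['cx'],px[1]-c['cy']]);q=np.linalg.norm(u);a=q/f
    d=np.array([u[0]/q*np.sin(a),-u[1]/q*np.sin(a),-np.cos(a)])
    d=R.from_euler('xyz',c['orientation'],degrees=True).apply(d);e=c['eye'];return e+d*(z-e[2])/d[2]
E
python3 - <<'E'
from h import *
c=get_calibration('wrist')
print('handle top',won(c,(346,193),277),'foot',won(c,(329,165),214),'hub',won(c,(345,257),219),'tip',won(c,(281,262),327))
for p in((258,250),(424,235),(340,162),(352,315)):print(won(c,p,206))
print('scene',onz('scene',(278.3,216.5),249),onz('scene',(278.3,206.5),277), 'hubtop', onz('top',(257.5,200.2),219))
E
```

```text
handle top [653.19276402  92.58762201 277.        ] foot [660.04091836  94.65100022 214.        ] hub [581.01312614  77.56744142 219.        ] tip [631.03521904 132.89731832 327.        ]
[582.05481663 153.69099385 206.        ]
[595.31998117  -0.96897863 206.        ]
[661.38543239  84.29405434 206.        ]
[508.82985766  61.58468808 206.        ]
scene [655.18917401  96.93269476 249.        ] [650.01871083  90.51914757 277.        ] hubtop [581.45908602  76.27908782 219.        ]
```

Centre is (581.5, 77) and the handle sits at 12°. I'll descend beside it and print circle waypoints in tool axes.

step_arm(
  rows=[
    [[2,0,15],0],
    [[4,0,40],0],
    [[6,0,65],0],
    [[7.7,0,85],0],
    [[7.7,0,94],0],
    [[7.7,0,95],0],
    [[7.7,0,95],0],
  ],
)

```text
time: 3.75
tool_pos: [633.3, 132.2, 245.9]
tcp_rot: [-180.0, -0.0, -0.0]
ft_force: [0.0, 1.3, 0.4]
finger_gap: 0.4
grip_force: 0.0
```

```bash
python3 - <<'E'
import numpy as np
P=lambda a:np.array([76*np.cos(np.radians(a)),-76*np.sin(np.radians(a))])
a0=47
for st in([3]*12,[5]*12,[5]*12,[5]*12,[5]*12,[5]*12,[5]*6):
    b=a0; print(a0,end=': '); o=P(a0).round(1)
    L=[]
    for s in st: b-=s; v=(P(b)-P(a0)).round(1); L.append([[float(v[0]),float(v[1]),0],0])
    a0=b; print(L)
E
```

```text
47: [[[2.8, 2.8, 0], 0], [[5.5, 5.7, 0], 0], [[8.1, 8.8, 0], 0], [[10.4, 12.0, 0], 0], [[12.6, 15.3, 0], 0], [[14.6, 18.7, 0], 0], [[16.5, 22.3, 0], 0], [[18.1, 25.9, 0], 0], [[19.6, 29.6, 0], 0], [[20.8, 33.4, 0], 0], [[21.9, 37.2, 0], 0], [[22.8, 41.1, 0], 0]]
11: [[[1.0, 6.6, 0], 0], [[1.4, 13.2, 0], 0], [[1.2, 19.8, 0], 0], [[0.5, 26.4, 0], 0], [[-0.9, 32.9, 0], 0], [[-2.7, 39.2, 0], 0], [[-5.2, 45.4, 0], 0], [[-8.1, 51.3, 0], 0], [[-11.6, 57.0, 0], 0], [[-15.5, 62.3, 0], 0], [[-19.9, 67.3, 0], 0], [[-24.7, 71.9, 0], 0]]
-49: [[[-5.2, 4.1, 0], 0], [[-10.7, 7.8, 0], 0], [[-16.5, 11.0, 0], 0], [[-22.6, 13.6, 0], 0], [[-28.9, 15.7, 0], 0], [[-35.4, 17.2, 0], 0], [[-41.9, 18.2, 0], 0], [[-48.5, 18.6, 0], 0], [[-55.2, 18.5, 0], 0], [[-61.7, 17.7, 0], 0], [[-68.2, 16.4, 0], 0], [[-74.6, 14.5, 0], 0]]
-109: [[[-6.2, -2.4, 0], 0], [[-12.1, -5.4, 0], 0], [[-17.8, -8.9, 0], 0], [[-23.1, -12.8, 0], 0], [[-28.1, -17.2, 0], 0], [[-32.6, -22.0, 0], 0], [[-36.7, -27.2, 0], 0], [[-40.4, -32.7, 0], 0], [[-43.6, -38.5, 0], 0], [[-46.2, -44.6, 0], 0], [[-48.3, -50.9, 0], 0], [[-49.9, -57.4, 0], 0]]
-169: [[[-1.0, -6.6, 0], 0], [[-1.4, -13.2, 0], 0], [[-1.2, -19.8, 0], 0], [[-0.5, -26.4, 0], 0], [[0.9, -32.9, 0], 0], [[2.7, -39.2, 0], 0], [[5.2, -45.4, 0], 0], [[8.1, -51.3, 0], 0], [[11.6, -57.0, 0], 0], [[15.5, -62.3, 0], 0], [[19.9, -67.3, 0], 0], [[24.7, -71.9, 0], 0]]
-229: [[[5.2, -4.1, 0], 0], [[10.7, -7.8, 0], 0], [[16.5, -11.0, 0], 0], [[22.6, -13.6, 0], 0], [[28.9, -15.7, 0], 0], [[35.4, -17.2, 0], 0], [[41.9, -18.2, 0], 0], [[48.5, -18.6, 0], 0], [[55.2, -18.5, 0], 0], [[61.7, -17.7, 0], 0], [[68.2, -16.4, 0], 0], [[74.6, -14.5, 0], 0]]
-289: [[[6.2, 2.4, 0], 0], [[12.1, 5.4, 0], 0], [[17.8, 8.9, 0], 0], [[23.1, 12.8, 0], 0], [[28.1, 17.2, 0], 0], [[32.6, 22.0, 0], 0]]
```

step_arm(
  rows=[
    [[2.8,2.8,0],0],
    [[5.5,5.7,0],0],
    [[8.1,8.8,0],0],
    [[10.4,12.0,0],0],
    [[12.6,15.3,0],0],
    [[14.6,18.7,0],0],
    [[16.5,22.3,0],0],
    [[18.1,25.9,0],0],
    [[19.6,29.6,0],0],
    [[20.8,33.4,0],0],
    [[21.9,37.2,0],0],
    [[22.8,41.1,0],0],
  ],
)

```text
time: 4.95
tool_pos: [656.2, 91.1, 245.5]
tcp_rot: [-180.0, -0.0, 0.0]
ft_force: [-1.5, 4.8, 5.2]
finger_gap: -0.0
grip_force: 3.1
```

About 5 N of contact, so the handle is moving. Continuing round.

step_arm(
  rows=[
    [[1.0,6.6,0],0],
    [[1.4,13.2,0],0],
    [[1.2,19.8,0],0],
    [[0.5,26.4,0],0],
    [[-0.9,32.9,0],0],
    [[-2.7,39.2,0],0],
    [[-5.2,45.4,0],0],
    [[-8.1,51.3,0],0],
    [[-11.6,57.0,0],0],
    [[-15.5,62.3,0],0],
    [[-19.9,67.3,0],0],
    [[-24.7,71.9,0],0],
  ],
)

```text
time: 6.15
tool_pos: [630.8, 18.9, 244.9]
tcp_rot: [180.0, 0.0, -0.0]
ft_force: [3.5, 1.3, -2.9]
finger_gap: 0.1
grip_force: 1.9
```

```bash
python3 - <<'E'
from h import *
c=get_calibration('wrist');im=snapshot('wrist');cv2.imwrite('pics/w2.png',im)
p,s=red(im,(200,60,460,330));print(p,s,won(c,p,255))
E
```

```text
Traceback (most recent call last):
  File "h.py", line 15, in red
    i=1+np.argmax(s[1:,4]); return c[i],s[i]
        ~~~~~~~~~^^^^^^^^^
ValueError: attempt to get argmax of an empty sequence
```

View pics/w2.png

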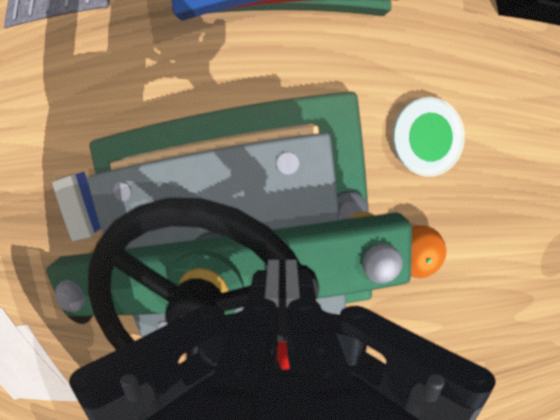

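The handle, glimpsed in red at (283,356), is on the far side of the fingers and its foot is at (310,285), so it's being pushed as planned. Continuing.

step_arm(
  rows=[
    [[-5.2,4.1,0],0],
    [[-10.7,7.8,0],0],
    [[-16.5,11.0,0],0],
    [[-22.6,13.6,0],0],
    [[-28.9,15.7,0],0],
    [[-35.4,17.2,0],0],
    [[-41.9,18.2,0],0],
    [[-48.5,18.6,0],0],
    [[-55.2,18.5,0],0],
    [[-61.7,17.7,0],0],
    [[-68.2,16.4,0],0],
    [[-74.6,14.5,0],0],
  ],
)

```text
time: 7.4
tool_pos: [556.3, 5.1, 245.5]
tcp_rot: [180.0, -0.0, -0.0]
ft_force: [3.7, -1.4, -2.2]
finger_gap: -0.1
grip_force: 2.1
```

step_arm(
  rows=[
    [[-6.2,-2.4,0],0],
    [[-12.1,-5.4,0],0],
    [[-17.8,-8.9,0],0],
    [[-23.1,-12.8,0],0],
    [[-28.1,-17.2,0],0],
    [[-32.6,-22.0,0],0],
    [[-36.7,-27.2,0],0],
    [[-40.4,-32.7,0],0],
    [[-43.6,-38.5,0],0],
    [[-46.2,-44.6,0],0],
    [[-48.3,-50.9,0],0],
    [[-49.9,-57.4,0],0],
  ],
)

```text
time: 8.6
tool_pos: [506.7, 63.0, 245.3]
tcp_rot: [180.0, 0.0, -0.0]
ft_force: [1.3, -5.2, -3.1]
finger_gap: -0.1
grip_force: 1.9
```

step_arm(
  rows=[
    [[-1.0,-6.6,0],0],
    [[-1.4,-13.2,0],0],
    [[-1.2,-19.8,0],0],
    [[-0.5,-26.4,0],0],
    [[0.9,-32.9,0],0],
    [[2.7,-39.2,0],0],
    [[5.2,-45.4,0],0],
    [[8.1,-51.3,0],0],
    [[11.6,-57.0,0],0],
    [[15.5,-62.3,0],0],
    [[19.9,-67.3,0],0],
    [[24.7,-71.9,0],0],
  ],
)

```text
time: 9.8
tool_pos: [531.8, 134.9, 245.2]
tcp_rot: [-180.0, 0.0, 0.0]
ft_force: [-3.4, -1.3, -3.3]
finger_gap: 0.1
grip_force: 1.9
```

step_arm(
  rows=[
    [[5.2,-4.1,0],0],
    [[10.7,-7.8,0],0],
    [[16.5,-11.0,0],0],
    [[22.6,-13.6,0],0],
    [[28.9,-15.7,0],0],
    [[35.4,-17.2,0],0],
    [[41.9,-18.2,0],0],
    [[48.5,-18.6,0],0],
    [[55.2,-18.5,0],0],
    [[61.7,-17.7,0],0],
    [[68.2,-16.4,0],0],
    [[74.6,-14.5,0],0],
  ],
)

```text
time: 11.0
tool_pos: [606.8, 149.0, 245.4]
tcp_rot: [-180.0, -0.0, 0.0]
ft_force: [-3.0, 2.3, -3.6]
finger_gap: 0.2
grip_force: 1.9
```

step_arm(
  rows=[
    [[6.2,2.4,0],0],
    [[12.1,5.4,0],0],
    [[17.8,8.9,0],0],
    [[23.1,12.8,0],0],
    [[28.1,17.2,0],0],
    [[32.6,22.0,0],0],
    [[32.6,22.0,0],0],
  ],
)

```text
time: 11.7
tool_pos: [639.8, 125.8, 245.6]
tcp_rot: [180.0, -0.1, -0.1]
ft_force: [-0.4, 0.8, 0.1]
finger_gap: -0.2
grip_force: 0.1
```

```bash
python3 - <<'E'
from h import *
c=get_calibration('wrist');im=snapshot('wrist');t=snapshot('top');s=snapshot('scene')
cv2.imwrite('pics/w3.png',im);cv2.imwrite('pics/t3.png',t);cv2.imwrite('pics/s3.png',s)
for n,i,b in(('w',im,(200,60,460,330)),('top',t,(215,160,305,245)),('s',s,(255,190,330,240))):
    try: print(n,*red(i,b))
    except Exception as e: print(n,'none')
E
```

```text
w [337.48353293 267.25773453] [ 310  221   61   90 4008]
top [249.5 182. ] [249 182   2   1   2]
s [280.20224719 219.42696629] [277 210   8  19  89]
```

View pics/w3.png

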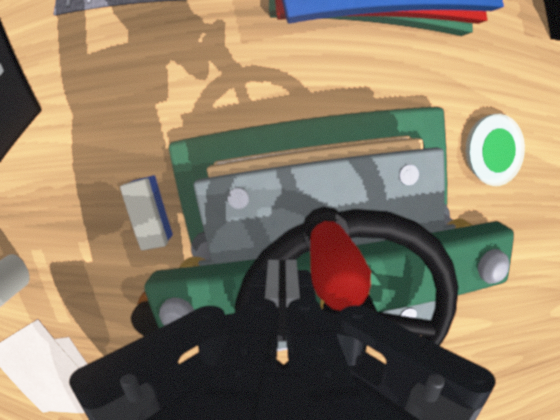

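The handle stands just past the fingers, with its top cap at about (345,288) and its foot at (322,220).

```bash
python3 - <<'E'
from h import *
c=get_calibration('wrist')
for p,z in(((345,290),272),((325,230),216),((322,217),208)):
    q=won(c,p,z)[:2];v=q-[581.5,77];print(q,np.linalg.norm(v),np.degrees(np.arctan2(v[1],v[0])))
E
```

```text
[651.84030369 102.51204206] 74.82394411815316 19.935430323794698
[655.26798139 103.60022079] 78.41738852992752 19.828951040113786
[659.93340135 104.47467929] 83.10629608746166 19.305005547958803
```

The handle is at about 20° and the goal is 12°, so it needs 8° more. Then I back off and lift clear.

step_arm(
  rows=[
    [[1.7,2.0,0],0],
    [[3.4,4.2,0],0],
    [[5.0,6.4,0],0],
    [[6.4,8.5,0],0],
    [[6.4,8.5,0],0],
    [[3,0,0],0],
    [[-5,-15,0],0],
    [[-8,-25,-30],0],
    [[-8,-25,-75],0],
    [[-8,-25,-95],0],
  ],
)

```text
time: 12.85
tool_pos: [630.7, 153.5, 344.7]
tcp_rot: [-180.0, -0.2, 0.1]
ft_force: [0.8, -0.3, 0.3]
finger_gap: -0.1
grip_force: 0.0
```

step_arm(
  rows=[
    [[-20,-10,0],0],
    [[-55,-35,0],0],
    [[-95,-70,0],0],
    [[-135,-110,0],0],
    [[-160,-150,0],0],
    [[-180,-185,0],0],
    [[-200,-210,0],0],
    [[-210,-230,0],0],
    [[-210,-230,0],0],
    [[-210,-230,0],0],
  ],
)

```text
time: 13.85
tool_pos: [419.8, 382.3, 340.0]
tcp_rot: [180.0, 0.0, 0.1]
ft_force: [0.3, -0.7, -0.0]
finger_gap: -0.3
grip_force: 0.0
```

```bash
python3 - <<'E'
from h import *
t=snapshot('top');s=snapshot('scene');T=cv2.imread('pics/top0.png');S=cv2.imread('pics/scene0.png')
print(red(T,(215,160,305,245)),red(t,(215,160,305,245)),red(s,(255,190,330,240)))
f=lambda a,y,x:cv2.resize(a[y:y+75,x:x+75],(290,290),interpolation=2)
cv2.imwrite('pics/c4.png',np.vstack([np.hstack([f(T,165,220),f(t,165,220)]),np.hstack([f(S,185,250),f(s,185,250)])]))
cv2.imwrite('pics/t4.png',t); print(r.sense()['ft_force'])
E
```

```text
(array([251.80645161, 175.85483871]), array([248, 171,   8,  11,  62], dtype=int32)) (array([252.08333333, 176.25      ]), array([249, 172,   7,  10,  60], dtype=int32)) (array([277.275, 223.2  ]), array([274, 218,   7,  10,  40], dtype=int32))
[ 0.36518751 -0.45755591  0.52442118]
```

View pics/c4.png

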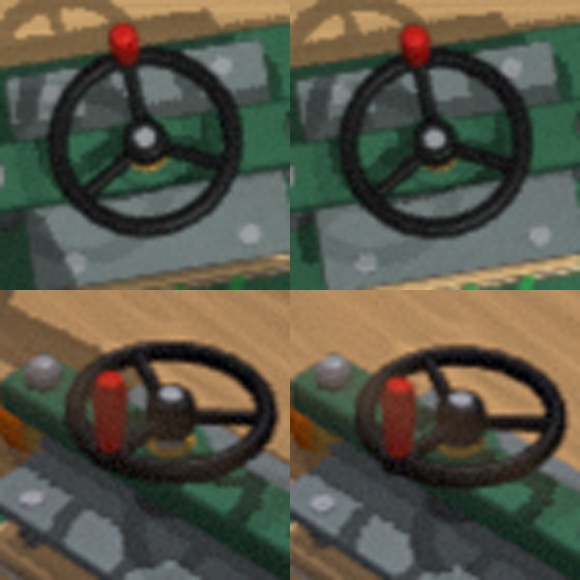

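The before (left) and after (right) crops match: the handle is within 0.5 px (about 1.5 mm) of its starting pixel, and the hand is clear.

```bash
python3 -c "from bench import r; print(r.hand_in())"
```

```text
the job is handed in; nothing more can be done
None
```

I pushed the handle through one full clockwise turn. The top camera shows it stopped within about 2 mm of its start; the hand is clear, and I handed the job in at about 14 s of the 56 s allowed, with no verdict returned.

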